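Set the length stop of the marking jig and lock it

ROBOT

A 6-joint arm with a two-finger parallel gripper is mounted at the origin on a cart in front of the work surface, level with it; the furniture and walls round the work are solid. World frame = base frame: x ahead of the robot, y to its left, z up, the work surface at z = 0. Lengths are in m, angles in rad, forces in N, time in s.
With the tool pointing down it reaches from about 0.325 to 0.9 m from the base axis. Payload 3.5 kg.
Tool frame: the origin (TCP) lies midway between the tips of the shut fingers; the grasp point (between the pads) lies 19 mm behind it; z points along the fingers, y is the line along which they close (so a half turn about z gives the same grasp; the last joint's range is limited). The gripper opens to 85 mm and grips with 20 to 120 N. Pads are 22 mm wide; open, the fingers measure 114 mm over their backs; the gripper's body (76 mm by 85 mm) begins 54 mm behind the grasp point. The pads swing forward as they close: fully open they stand 13 mm farther back than shut.
Start: joints at [1.132, 0.276, -0.026, 1.268, 0, 1.467], TCP at [0.206, 0.59, 0.231] pointing down, gripper open.
Joint ranges: [-3.12, 3.12], [-0.85, 1.88], [-1.08, 1.24], [-1.95, 2.15], [-1.57, 1.53], [-3.14, 3.14]. Speed limits (rad/s): [2.57, 2.57, 3.14, 3.14, 3.14, 3.14].

INTERFACE

Orientations are given as a rotation vector (axis times angle).
In Python, from cell import r, job, sensors, capture gives the robot as it stands (r), with the cameras as plain functions, the job (job) and the readings (sensors).
- The arm moves only by the shell command python3 nudge.py 'ROWS' [OPENING] [FORCE]. ROWS is a JSON list of rows, 1 to 12 of them, each of 4 numbers: dx, dy, dz in m, then a turn about the tool's z in rad; each row shifts and turns the commanded pose from where the row before left it, along the tool's axes as they then stand; what a row does not reach is not made up. A row lasts 1/10 s, in which the tool goes at most 0.05 m and 0.15 rad, less where a joint would pass 70% of its speed; a pose out of reach is approached as far as the arm can. OPENING is the finger opening in m, set as the command begins (- or left out keeps the last). The fingers move at their own pace and stop on an object; FORCE is the grip in N (left out, the last holds). Time passes only in rows, so rows that do not move let the fingers close. It prints the time, the measured TCP pose, the force, the opening and the grip force at its end.
- sensors.state(): the state, without advancing time (a new reading comes with each control period).
- capture(name): name is "scene" or "top" or "wrist"; returns a dict with "color" (480x640x3 uint8, blue, green, red), "mtx" (3x3 intrinsics, pixels), "k1" (the pictures are not rectified: a ray, as slopes to the right and down, at radius r is drawn at 1 + k1 r^2 times it, then the intrinsics apply), "extrinsics" (4x4, takes a point from camera to world coordinates). Camera axes: x right, y down, z forward; pixel columns grow to the right and rows downward; lengths in m; the calibration is good to about 2 mm. A picture is of the moment at which its call begins. There is no depth.
- job.close_job(): hands the job in; it is judged then, once.
The state is a dict: "time": time; "joint_pos": joint angles; "qd": joint speeds; "joint_efforts": joint torques, N m; "position": TCP position; "orientation": TCP orientation; "ft_force": force on the tool from outside, world axes, zero at the start; "moment": the same for the moment, N m; "grip_width": finger opening in m; "gripper_force": force on a finger pad.
Only numpy, scipy, OpenCV 4.12 (cv2) and the standard library are available. Lean on these libraries where they do the work, as an engineer would, in place of code of your own. Each camera call takes 0.05 s, during which the arm holds its last target. There are 200 camera calls.

TASK

Set the length stop of the marking jig: against its return spring, slide the stop leg's carriage along the guide bar until the front edge of its index tongue is on the black line across the bar. Only then, still holding the leg on that line, close the cam lever fully against the carriage, and finish still holding it, the gripper squeezing the lever against the back of the carriage - do not let go. Leave the things lying around the jig where they are.

Things in the scene. Friction and masses are not known exactly. Their poses are not given: they have to be found in the camera images.
- fixture: Marking jig screwed to the worktop: 92 mm wide (x), 10 mm plate from y -150 to +206 mm. A 14 mm square steel guide bar runs along y, top at z 51. Rear block y -137 to -117 with spring drum behind, front block y +40 to +58, both 40 mm wide, top z 65; beyond it an empty V nest. Origin on the worktop under the bar, z up, +y = the way the leg is pushed out.
- leg_travel (a joint): How far the stop leg and its carriage are pushed out along the bar (jig +y), m. 0 = parked at the rear, end stop 0.074. While the lever is open a return spring pushes back with 4 to 5 N and takes the leg back to 0 if let go.
- stop_leg: The leg's aluminium carriage, a sleeve round the bar. Frame: the jig's, shifted in y by leg_travel. In it, mm: sleeve x -12 to 12, y -112 to -52, z 30 to 58 (screws to 63); flat back (carriage_back) at -x. Finger lug on the -x side: x -47 to -12, y -62 to -52, z 30 to 58. Lever yoke on the +x side: cheeks to x 29.5, rear face y -64. Fingers straddling the sleeve behind the lug push it to +y.
- lug_face (a point): Middle of the finger lug's rear face (it looks to jig -y), 44 mm above the worktop; moves with the leg. Behind it lie 50 mm of plain sleeve.
- index (a point): Middle of the front edge of the index tongue, a dark strip 10 mm wide, 2 mm thick, lying on the bar's top in front of the carriage; moves with the leg.
- length_mark: Length mark: black line 3 mm wide across the top and down the sides of the bar. Origin in its middle on the bar's top, axes as the jig. The leg is right when index has y = 0 in this frame.
- lever_angle (a joint): Cam lever angle, rad: 0 = fully closed, flat along the carriage's +x side; up to 0.62 = open. Starts at 0.5 to 0.6 and stays where put. Upright pin on the carriage at stop_leg x 13.5, y -58 mm. Below about 0.35 the cam bites on the bar and drags the leg back with up to 20 N; closed it locks the leg. Pressing it shut by its free half takes about 4 to 8 N.
- cam_lever: Dark steel cam lever, 18 mm high (z 35 to 53), 45 mm from pin to free end, which points to -y. Origin on the pin, z 44. Closed: outer face at stop_leg x 22 mm, 34 mm from the carriage's back, middle x 5: centre the gripper there, or the finger at the back stops it first; grip with 25 N or more. Open at 0.6: its tip reaches x 46.
- lever_tip (a point): Free end of the cam lever, at mid height.
- hex_key: Bystander: black hex key, 31 x 88 x 5 mm, lying on the near side of the jig; origin under its centre.
- gauge_block: Bystander: small steel block with two holes, 24 x 37 x 25 mm, on the far side of the jig; origin under its centre.
- loose_sleeve: Bystander: black steel sleeve, 14 mm across, 46 mm long, lying on the near side of the jig; origin under its centre.

How it is judged:
On the way, in this order (a step that is already met when the one before it is completed fails the run):
1. the leg is held with its index edge on the length mark (within 3 mm) while the lever is still open (above 0.36 rad) (y of index in the frame of length_mark between -0.003 and 0.003 m and value of joint lever_angle above 0.36 rad and contact force between the fingers and stop_leg above 0.5 N), for 0.2 s.
2. the lever is fully closed (below 0.10 rad) with the leg on the mark (y of index in the frame of length_mark between -0.003 and 0.003 m and value of joint lever_angle below 0.1 rad), for 0.2 s.
At the end, for the whole second after the job is handed in: the index edge is within 3 mm of the middle of the length mark, the leg is at rest, the cam lever is closed (below 0.10 rad), and the fingers still press on the lever arm and on the carriage with more than 1 N each (all of step 2 and velocity of joint leg_travel between -0.01 and 0.01 m/s and contact force between the fingers and cam_lever above 1 N and contact force between the fingers and carriage_back above 1 N); the arm keeps its last pose, push and grip.
It fails at once if the cam lever is closed (below 0.30 rad) while the index edge is more than 5 mm off the mark (value of joint lever_angle below 0.3 rad and (y of index in the frame of length_mark below -0.005 m or y of index in the frame of length_mark above 0.005 m)).
It fails at once if the hex key, the gauge block or the loose sleeve is moved by more than 15 mm (distance of any of hex_key, gauge_block, loose_sleeve from where it was at the start of the episode above 0.015 m).
It also fails if it takes over 38 s, if anything falls off the work surface, if the arm or the gripper's body presses on something with over 40 N, if the wrist force passes 120 N, or if a joint passes its speed limit or range.

## Working session

There is one attempt and no reset: what is moved stays moved. The work goes in short steps, Python scripts to look and compute and a shell command to move; the robot and the scene stay as the last step left them, time stands still between calls to the robot, and variables do not carry over. Pictures are saved under pics/ and viewed, at most 10 in all, crops included, and the job is handed in when it is done.

```bash
ls; mkdir -p pics
python3 - <<'E'
from cell import r, job, sensors, capture
import cv2,numpy as np
s=sensors.state();print({k:np.round(v,3).tolist() for k,v in s.items()})
for n in("scene","top"):
    c=capture(n);cv2.imwrite(f"pics/{n}0.png",c["color"]);print(n,c["mtx"].tolist(),c["k1"],np.round(c["extrinsics"],4).tolist())
E
```

```text
cell.py
nudge.py
pics
{'time': 0.0, 'joint_pos': [1.132, 0.277, -0.028, 1.268, -0.0, 1.467], 'qd': [0.001, -0.001, -0.001, 0.0, 0.001, -0.0], 'joint_efforts': [-0.001, -44.551, 29.52, 0.017, -0.0, 0.0], 'position': [0.206, 0.589, 0.23], 'orientation': [-0.525, -3.097, 0.003], 'ft_force': [-0.404, -0.479, 0.584], 'moment': [-0.026, 0.047, -0.004], 'gripper_force': 0.0, 'grip_width': 0.085}
scene [[550.6950511269487, 0.0, 315.12089886254057], [0.0, 550.6950511269487, 240.28479373308272], [0.0, 0.0, 1.0]] -0.01891232131437527 [[-0.5498, -0.5659, 0.6144, 0.0396], [-0.8353, 0.3743, -0.4027, 0.3448], [-0.002, -0.7346, -0.6785, 0.6565], [0.0, 0.0, 0.0, 1.0]]
top [[437.2261012200125, 0.0, 316.6219320847428], [0.0, 437.2261012200125, 238.48528983935083], [0.0, 0.0, 1.0]] 0.008672026453749777 [[0.0039, -0.9913, 0.1315, 0.4225], [-1.0, -0.0041, -0.001, -0.0162], [0.0016, -0.1315, -0.9913, 0.9074], [0.0, 0.0, 0.0, 1.0]]
```

View pics/top0.png

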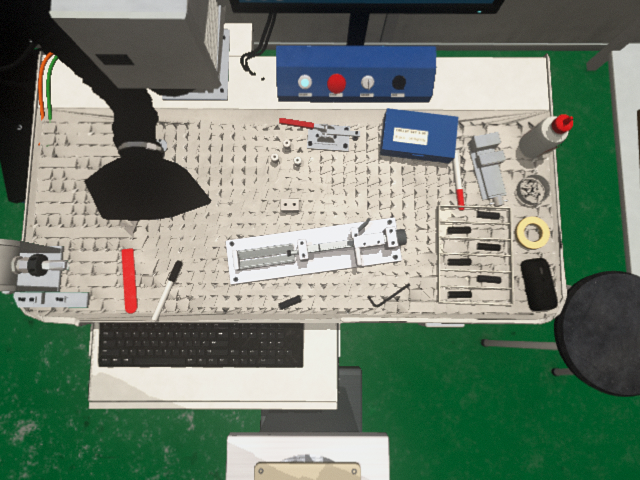

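View pics/scene0.png

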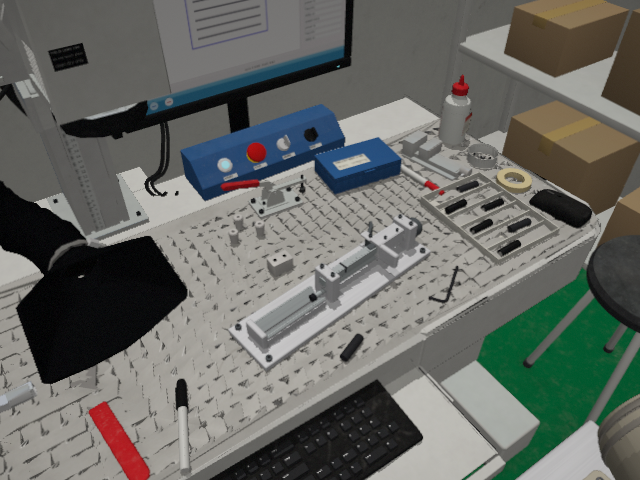

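Top view: the jig lies nearly along world y (plate from pixel 228,260 to 405,245), with the drum at right, the lug on the near side and the lever on the far side (362,225). The hex key is at (390,296) and the loose sleeve at (290,301), both near side. The gauge block is at (289,205). Now a zoom.

Run:
```python
import cv2
a=cv2.imread("pics/top0.png")[205:295,220:415];b=cv2.imread("pics/scene0.png")[205:370,225:435]
cv2.imwrite("pics/topc.png",cv2.resize(a,(780,360),interpolation=cv2.INTER_CUBIC))
cv2.imwrite("pics/scenec.png",cv2.resize(b,(735,577),interpolation=cv2.INTER_CUBIC))
```

```text
(no output)
```

View pics/topc.png

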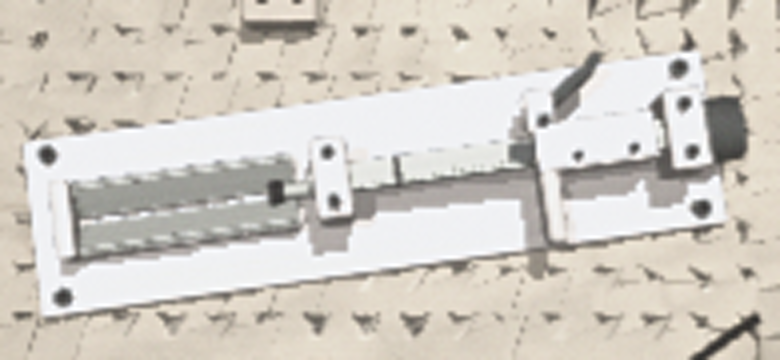

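View pics/scenec.png

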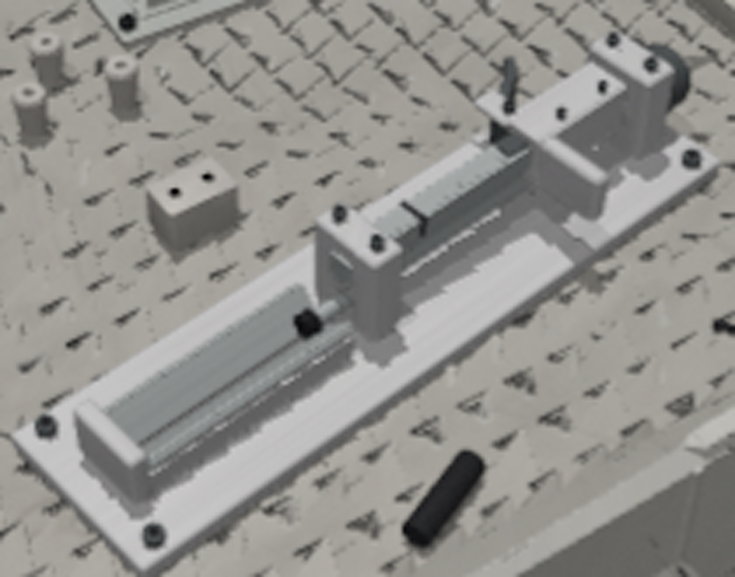

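Top crop: the mark is at crop (397,168), the tongue's front edge at (508,152), and the plate corners at (24,143), (44,318), (700,52) and (724,220). Scene crop: the mark is at (414,218), the tongue front at about (500,140), and the lug is at (540–607,140–215). The lever is open on the far side.

```bash
cat > h.py <<'E'
import numpy as np,cv2
def ray(c,p):
    K=np.array(c["mtx"]);k=c["k1"];E=np.array(c["extrinsics"])
    q=cv2.undistortPoints(np.array([[p]],float),K,np.array([k,0,0,0.]))[0,0]
    return E[:3,3],E[:3,:3]@np.array([q[0],q[1],1.])
def plane(c,p,z):
    o,d=ray(c,p);return o+d*(z-o[2])/d[2]
def tri(c1,p1,c2,p2):
    o,d=ray(c1,p1);O,D=ray(c2,p2)
    t=np.linalg.lstsq(np.c_[d,-D],O-o,rcond=None)[0]
    a,b=o+d*t[0],O+D*t[1];return (a+b)/2,np.linalg.norm(a-b)
E
python3 - <<'E'
from cell import r, job, sensors, capture
from h import *
from scipy.spatial.transform import Rotation as R
t=capture("top");s=capture("scene")
T=lambda x,y:(220+(x+.5)/4-.5,205+(y+.5)/4-.5)
S=lambda x,y:(225+(x+.5)/3.5-.5,205+(y+.5)/3.5-.5)
c=[plane(t,T(*p),.01)for p in((24,143),(44,318),(700,52),(724,220))]
print("corners",np.round(c,4)); print([np.linalg.norm(c[i]-c[j]) for i,j in((0,1),(2,3),(0,2),(1,3))])
e=(c[0]+c[1]-c[2]-c[3])/2;yaw=np.arctan2(-e[0],e[1]);yh=e/np.linalg.norm(e);xh=np.array([yh[1],-yh[0],0])
o=np.mean(c,0)-yh*.028;o[2]=0;print("yaw",yaw,"origin",o,xh,yh)
for n,a,b in(("mark",(397,168),(414,218)),("index",(508,152),(500,145)),("fscrew",(327,152),(341,213)),("lugcorner",(560,243),(606,182)),("levertip",(597,57),(510,60))):
    p,g=tri(t,T(*a),s,S(*b));print(n,p.round(4),"gap",g.round(4),"jig",np.round([(p-o)@xh,(p-o)@yh],4))
for n,a,z in(("mark",(397,168),.051),("index",(508,152),.053)):
    p=plane(t,T(*a),z);print(n,np.round([(p-o)@xh,(p-o)@yh],4))
print(R.from_rotvec(sensors.state()["orientation"]).as_matrix().round(3))
w=capture("wrist");print(R.from_rotvec(sensors.state()["orientation"]).as_matrix().T@(np.array(w["extrinsics"])[:3,3]-sensors.state()["position"]), np.array(w["extrinsics"]).round(3).tolist(),w["mtx"][0][0])
E
```

```text
corners [[ 0.5368  0.171   0.01  ]
 [ 0.4468  0.158   0.01  ]
 [ 0.586  -0.1795  0.01  ]
 [ 0.4983 -0.1901  0.01  ]]
[np.float64(0.09089468517347586), np.float64(0.08831197387576444), np.float64(0.35394077298088494), np.float64(0.3518936989247263)]
yaw 0.14325884938260092 origin [ 0.52097713 -0.0378887   0.        ] [0.98975599 0.14276933 0.        ] [-0.14276933  0.98975599  0.        ]
mark [ 0.5206 -0.0219  0.0425] gap 0.0006 jig [0.0019 0.0159]
index [ 0.5281 -0.0759  0.0532] gap 0.0009 jig [ 0.0016 -0.0386]
fscrew [0.5267 0.0128 0.0598] gap 0.0004 jig [0.0129 0.0493]
lugcorner [ 0.4834 -0.1012  0.0524] gap 0.0007 jig [-0.0463 -0.0573]
levertip [ 0.5771 -0.1205  0.0478] gap 0.0021 jig [ 0.0437 -0.0897]
mark [0.0012 0.0163]
index [ 0.0013 -0.0389]
[[-0.944  0.33  -0.001]
 [ 0.33   0.944 -0.001]
 [ 0.    -0.001 -1.   ]]
[ 0.07565271 -0.00016484 -0.14274551] [[0.33, 0.902, 0.278, 0.134], [0.944, -0.314, -0.1, 0.615], [-0.003, 0.296, -0.955, 0.373], [0.0, 0.0, 0.0, 1.0]] 343.5614273550609
```

Run:
```python
from cell import r, job, sensors, capture
from h import *
from scipy.spatial.transform import Rotation as R
t=capture("top");s=capture("scene")
print("lamp",tri(t,(209,205),s,(186,300)),tri(t,(100,218),s,(45,378)))
o=np.array([.521,-.0379,0]);xh=np.array([.98976,.14277,0]);yh=np.array([-.14277,.98976,0])
st=sensors.state();M=R.from_rotvec(st["orientation"]).as_matrix();g=o+.005*xh-.077*yh
for tgt in([.36,.15,.23],[*g[:2],.15]):print(tgt,(M.T@(np.array(tgt)-st["position"])).round(4))
```

```text
lamp (array([0.60888646, 0.20546265, 0.02316928]), np.float64(0.001721622301464544)) (array([0.57794062, 0.42050662, 0.03291799]), np.float64(0.0020141180141087394))
[0.36, 0.15, 0.23] [-0.2905 -0.3646  0.0012]
[np.float64(0.53694209), np.float64(-0.11339766999999999), 0.15] [-0.5444 -0.5549  0.0813]
```

```bash
python3 nudge.py '[[-0.029,-0.0365,0,0],[-0.029,-0.0365,0,0],[-0.029,-0.0365,0,0],[-0.029,-0.0365,0,0],[-0.029,-0.0365,0,0],[-0.029,-0.0365,0,0],[-0.029,-0.0365,0,0],[-0.029,-0.0365,0,0],[-0.029,-0.0365,0,0],[-0.029,-0.0365,0,0]]' 0.085
python3 nudge.py '[[-0.0363,-0.0272,0.0116,0],[-0.0363,-0.0272,0.0116,0],[-0.0363,-0.0272,0.0116,0],[-0.0363,-0.0272,0.0116,0],[-0.0363,-0.0272,0.0116,0],[-0.0363,-0.0272,0.0116,0],[-0.0363,-0.0272,0.0116,0]]'
python3 nudge.py '[[0,0,0,0.136],[0,0,0,0.136],[0,0,0,0.136],[0,0,0,0.136],[0,0,0,0.136],[0,0,0,0.136],[0,0,0,0.136],[0,0,0,0.136],[0,0,0,0],[0,0,0,0]]'
python3 - <<'E'
from cell import r, job, sensors, capture
import cv2,numpy as np
c=capture("wrist");cv2.imwrite("pics/w1.png",c["color"])
from scipy.spatial.transform import Rotation as R
print(R.from_rotvec(sensors.state()["orientation"]).as_matrix().round(3).tolist(),np.round(c["extrinsics"],3).tolist())
E
```

```text
time: 1.35
position: [0.3598, 0.1482, 0.2317]
orientation: [0.524, 3.096, 0.001]
ft_force: [1.2, -1.3, -0.4]
grip_width: 0.0851
gripper_force: 0.0
time: 2.05
position: [0.5375, -0.1155, 0.1498]
orientation: [0.526, 3.097, 0.0]
ft_force: [1.3, 0.2, -0.2]
grip_width: 0.0854
gripper_force: 0.0
time: 3.05
position: [0.5367, -0.1136, 0.1502]
orientation: [2.049, 2.381, 0.0]
ft_force: [-0.1, -0.6, 0.1]
grip_width: 0.085
gripper_force: 0.0
[[-0.149, 0.989, 0.0], [0.989, 0.149, -0.0], [-0.0, 0.0, -1.0]] [[0.989, 0.142, 0.044, 0.525], [0.149, -0.944, -0.293, -0.039], [-0.0, 0.297, -0.955, 0.293], [0.0, 0.0, 0.0, 1.0]]
```

View pics/w1.png

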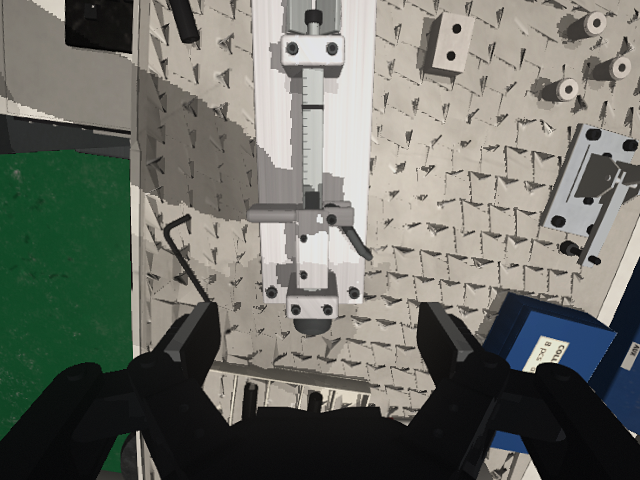

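Wrist view: the mark is at (313,106), the tongue front at (312,193), and the lug at (250–296, 205–222). The yoke is near (340,212), the lever tip at (368,258) and the plate edges at u≈255–375. Refining with profiles and checking in jig coordinates.

```bash
cat >> h.py <<'E'
o=np.array([.521,-.0379,0]);xh=np.array([.98976,.14277,0]);yh=np.array([-.14277,.98976,0])
def jig(p): return np.array([(p-o)@xh,(p-o)@yh,p[2]]).round(4)
E
python3 - <<'E'
from cell import r, job, sensors, capture
from h import *
w=capture("wrist");t=capture("top");g=cv2.cvtColor(w["color"],cv2.COLOR_BGR2GRAY)
print("bar col",g[95:125,308:320].mean(1).round().astype(int).tolist(),g[180:212,308:317].mean(1).round().astype(int).tolist())
print("row 130",g[130,290:335].tolist());print("lug cols",g[198:232,265:285].mean(1).round().astype(int).tolist())
print("sleeve row 255",g[255,285:345].tolist());print("plate r160",g[160,240:390:2].tolist())
for n,p,z in(("mark",(313,106),.051),("index",(312,193),.053),("lugrear top",(272,222),.058),("lug end",(249,213),.058),("tip",(368,257),.053),("fscrewL",(292,48),.065),("fscrewR",(334,48),.065),("key",(210,300),.005),("key2",(170,225),.005)):
    print(n,jig(plane(w,p,z)),plane(w,p,z).round(4))
T=lambda x,y:(220+(x+.5)/4-.5,205+(y+.5)/4-.5)
for n,a,b in(("mark",(313,106),(397,168)),("index",(312,193),(508,152)),("fscrewR",(334,48),(327,152)),("lug end front top",(249,206),(560,243))):
    p,e=tri(w,a,t,T(*b));print("tri",n,jig(p),e.round(4))
print(sensors.state()["position"],jig(sensors.state()["position"]))
E
```

```text
bar col [201, 201, 201, 200, 200, 200, 201, 201, 206, 157, 50, 54, 54, 46, 164, 191, 196, 200, 200, 199, 199, 199, 199, 199, 199, 199, 199, 199, 199, 199] [196, 196, 196, 197, 190, 159, 157, 167, 151, 141, 145, 101, 58, 56, 57, 57, 57, 57, 57, 57, 57, 57, 57, 57, 57, 56, 57, 56, 57, 80, 121, 137]
row 130 [224, 135, 143, 144, 141, 144, 142, 139, 139, 140, 140, 137, 120, 177, 194, 195, 196, 198, 198, 198, 198, 198, 196, 196, 197, 198, 199, 201, 201, 202, 203, 201, 183, 198, 228, 224, 221, 223, 225, 227, 227, 226, 227, 227, 226]
lug cols [137, 137, 138, 138, 140, 111, 85, 83, 85, 85, 85, 92, 106, 124, 133, 139, 147, 147, 142, 137, 134, 127, 119, 106, 118, 206, 224, 222, 221, 221, 221, 218, 216, 216]
sleeve row 255 [228, 216, 131, 138, 139, 138, 137, 136, 136, 140, 144, 167, 195, 186, 209, 228, 227, 228, 228, 227, 228, 228, 228, 228, 227, 227, 225, 227, 228, 228, 229, 228, 228, 227, 228, 227, 225, 226, 228, 228, 229, 228, 207, 190, 227, 223, 225, 225, 224, 225, 226, 225, 227, 227, 227, 226, 226, 226, 225, 225]
plate r160 [110, 111, 108, 111, 110, 111, 111, 112, 94, 135, 139, 139, 133, 13
[... 365 characters left out ...]
x [-0.0001 -0.0405  0.053 ] [ 0.5266 -0.078   0.053 ]
lugrear top [-0.0282 -0.0603  0.058 ] [ 0.5017 -0.1016  0.058 ]
lug end [-0.0442 -0.0539  0.058 ] [ 0.485  -0.0976  0.058 ]
tip [ 0.0415 -0.0879  0.053 ] [ 0.5746 -0.119   0.053 ]
fscrewL [-0.0121  0.0493  0.065 ] [0.502  0.0091 0.065 ]
fscrewR [0.0132 0.0494 0.065 ] [0.527  0.0129 0.065 ]
key [-0.0962 -0.1487  0.005 ] [ 0.447  -0.1988  0.005 ]
key2 [-0.1251 -0.0766  0.005 ] [ 0.4081 -0.1316  0.005 ]
tri mark [0.0004 0.0165 0.0586] 0.0003
tri index [-0.0001 -0.038   0.0664] 0.0006
tri fscrewR [0.0127 0.0494 0.0642] 0.0011
tri lug end front top [-0.0469 -0.0559  0.0386] 0.0065
[ 0.53668978 -0.11358089  0.15015556] [ 0.0047 -0.0771  0.1502]
```

Everything matches the given sizes: front screws at y 49, mark at jig y 16.8, index at −39.5, lever tip at x ≈ 42–44. Descending.

```bash
python3 nudge.py '[[0,0,0.025,0],[0,0,0.025,0],[0,0,0.025,0],[0,0,0.02,0],[0,0,0.015,0],[0,0,0.01,0],[0,0,0.008,0],[0,0,0,0],[0,0,0,0]]' 0.085
python3 - <<'E'
from cell import r, job, sensors, capture
from h import *
c=capture("wrist");cv2.imwrite("pics/w2.png",c["color"]);print(jig(sensors.state()["position"]))
E
```

```text
time: 4.1
position: [0.5371, -0.1137, 0.0225]
orientation: [2.052, 2.378, 0.0]
ft_force: [1.1, 0.9, 0.2]
grip_width: 0.0851
gripper_force: 0.0
[ 0.0054 -0.0775  0.0229]
```

View pics/w2.png

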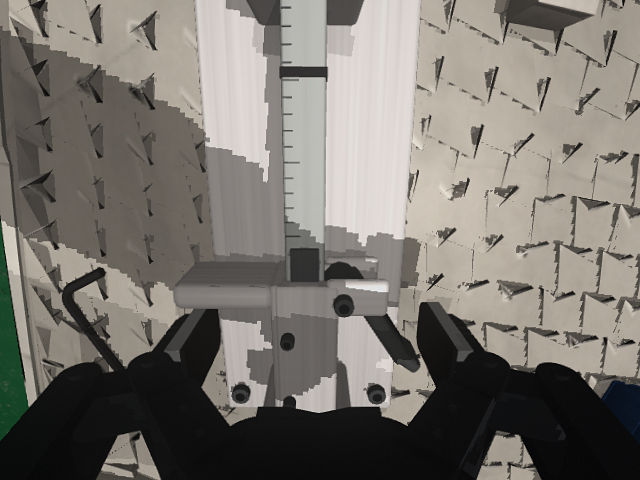

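The fingers straddle the sleeve: the lug (175–270, 260–305) is ahead of the left finger, and the lever (tip 415,368) is inside the right one. The mark is at row 72 and the tongue edge at row 249. Pushing +tool x.

```bash
python3 nudge.py '[[0.004,0,0,0],[0.004,0,0,0],[0.006,0,0,0],[0.007,0,0,0],[0.007,0,0,0],[0.007,0,0,0],[0.007,0,0,0],[0.006,0,0,0],[0.004,0,0,0],[0.002,0,0,0],[0,0,0,0],[0,0,0,0]]' 0.085
cat > m.py <<'E'
from cell import r, job, sensors, capture
from h import *
import sys
# row profile along bar: mark edges and tongue edge, in wrist picture
c=capture("wrist");g=cv2.cvtColor(c["color"],cv2.COLOR_BGR2GRAY)
if len(sys.argv)>1: cv2.imwrite(sys.argv[1],c["color"])
P=g[40:300,296:314].mean(1)
print("dark rows",[(i+40,int(P[i])) for i in range(260) if P[i]<110][:60])
s=sensors.state();print(jig(s["position"]),np.round(s["ft_force"],1),s["time"])
E
python3 m.py pics/w3.png
```

```text
time: 5.35
position: [0.5299, -0.0608, 0.023]
orientation: [2.05, 2.377, 0.0]
ft_force: [0.6, -5.2, 3.2]
grip_width: 0.0848
gripper_force: 2.4
dark rows [(105, 104), (235, 81), (236, 28), (237, 32), (238, 33), (239, 33), (240, 32), (241, 32), (242, 29), (243, 54), (244, 106), (245, 109), (262, 75), (263, 36), (264, 44), (265, 50), (266, 50), (267, 49), (268, 49), (269, 49), (270, 49), (271, 49), (272, 49), (273, 48), (274, 48), (275, 49), (276, 48), (277, 48), (278, 48), (279, 48), (280, 48), (281, 48), (282, 48), (283, 48), (284, 48), (285, 48), (286, 47), (287, 47), (288, 48), (289, 47), (290, 47), (291, 47), (292, 47), (293, 47), (294, 45), (295, 67), (296, 81), (297, 84), (298, 84), (299, 85)]
[ 0.0055 -0.024   0.0229] [ 1.9 -5.3  4.1] 5.4
```

View pics/w3.png

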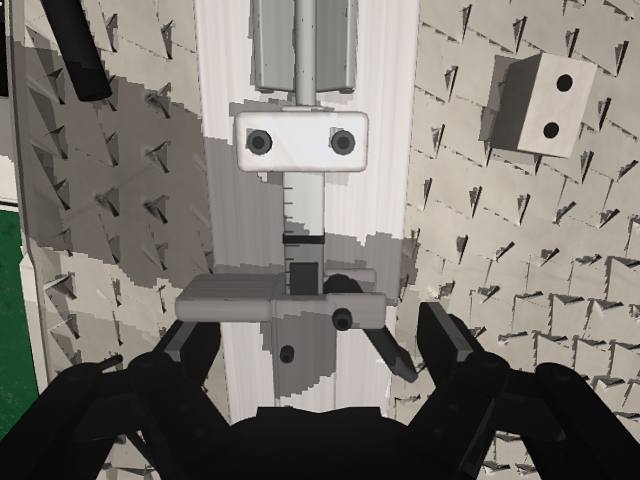

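The mark is at rows 235–243 (u≈303). The tongue front edge is at row 262 (front face dark to 264). The leg has followed and the lever is still open.

Run:
```python
from cell import r, job, sensors, capture
from h import *
c=capture("wrist")
a,b=[plane(c,(303,v),.051) for v in(239.0,261.7)];d=plane(c,(303,264.5),.053)
print(jig(a),jig(b),jig(d),"to go",(a-b)@yh,(a-d)@yh)
e,f=[plane(c,(303,v),.051) for v in(234.6,242.8)];print("mark width",(e-f)@yh)
```

```text
[-0.0002  0.0169  0.051 ] [-0.0003  0.0084  0.051 ] [-0.0002  0.0081  0.053 ] to go 0.008455469458048965 0.008749853122328429
mark width 0.002989446947530466
```

```bash
python3 nudge.py '[[0.003,-0.0007,0,0],[0.003,0,0,0],[0.002,0,0,0],[0.001,0,0,0],[0,0,0,0],[0,0,0,0],[0,0,0,0]]' 0.085
cat > m2.py <<'E'
from cell import r, job, sensors, capture
from h import *
import sys
c=capture("wrist");g=cv2.cvtColor(c["color"],cv2.COLOR_BGR2GRAY)
if len(sys.argv)>1: cv2.imwrite(sys.argv[1],c["color"])
for u in ((285,288),(300,308),(319,322)):
    print(u,g[225:310,u[0]:u[1]].mean(1).astype(int).tolist())
s=sensors.state();print(jig(s["position"]),np.round(s["ft_force"],1),s["time"])
E
python3 m2.py pics/w4.png
```

```text
time: 6.15
position: [0.5285, -0.0519, 0.023]
orientation: [2.051, 2.376, 0.002]
ft_force: [2.7, -3.8, 3.1]
grip_width: 0.085
gripper_force: 2.4
(285, 288) [110, 110, 112, 68, 56, 99, 110, 108, 108, 106, 106, 106, 105, 105, 105, 107, 103, 66, 69, 99, 105, 103, 103, 103, 102, 102, 101, 102, 101, 103, 80, 57, 93, 103, 59, 29, 27, 27, 28, 27, 27, 26, 33, 71, 60, 76, 92, 91, 89, 90, 90, 90, 90, 90, 90, 91, 72, 55, 83, 91, 90, 90, 89, 88, 88, 88, 86, 86, 80, 80, 79, 81, 83, 85, 91, 89, 124, 131, 134, 136, 137, 137, 137, 137, 137]
(300, 308) [203, 155, 129, 131, 131, 131, 132, 122, 117, 117, 118, 117, 117, 117, 117, 117, 117, 117, 117, 117, 117, 117, 116, 116, 117, 117, 116, 116, 116, 116, 116, 116, 117, 119, 82, 38, 27, 31, 35, 47, 50, 50, 49, 50, 50, 50, 49, 49, 49, 49, 49, 49, 49, 49, 49, 49, 49, 48, 49, 49, 48, 48, 48, 48, 48, 48, 48, 48, 48, 46, 68, 82, 85, 86, 89, 104, 122, 128, 130, 132, 134, 134, 134, 134, 134]
(319, 322) [207, 207, 207, 206, 206, 206, 206, 205, 206, 205, 205, 205, 205, 205, 205, 205, 205, 206, 206, 211, 150, 115, 117, 123, 126, 121, 118, 119, 119, 119, 119, 119, 119, 123, 83, 39, 29, 30, 29, 30, 29, 27, 36, 106, 120, 118, 118, 117, 118, 117, 117, 117, 117, 117, 117, 112, 110, 110, 110, 115, 117, 118, 117, 116, 117, 116, 117, 117, 118, 89, 80, 81, 82, 82, 79, 83, 117, 126, 128, 130, 131, 132, 131, 131, 131]
[ 0.0055 -0.0149  0.023 ] [ 3.4 -4.6  3.2] 6.2
```

The index edge is about +0.5 mm past the mark's centre, held with about 4.6 N and the lever open. Trimming the lateral centring, then starting to close in stages.

```bash
python3 nudge.py '[[0,-0.001,0,0],[0,0,0,0],[0,0,0,0]]' 0.085; python3 nudge.py '[[0,0,0,0],[0,0,0,0],[0,0,0,0],[0,0,0,0]]' 0.06 40; python3 m2.py pics/w5.png
```

```text
time: 6.5
position: [0.5279, -0.052, 0.0228]
orientation: [2.05, 2.376, 0.003]
ft_force: [4.1, -4.0, 1.0]
grip_width: 0.0852
gripper_force: 2.3
time: 6.9
position: [0.5261, -0.0521, 0.0225]
orientation: [2.052, 2.377, -0.001]
ft_force: [0.3, -5.5, 3.3]
grip_width: 0.0597
gripper_force: 3.2
(285, 288) [143, 142, 142, 143, 142, 143, 142, 142, 142, 142, 142, 142, 142, 142, 142, 142, 142, 142, 141, 141, 141, 142, 141, 141, 141, 142, 142, 141, 141, 141, 142, 141, 142, 142, 142, 141, 141, 141, 141, 141, 142, 143, 119, 109, 110, 111, 111, 101, 89, 86, 87, 86, 86, 87, 89, 86, 86, 86, 86, 88, 87, 87, 88, 88, 87, 87, 86, 86, 88, 85, 84, 86, 87, 87, 90, 89, 120, 134, 136, 139, 141, 142, 141, 141, 142]
(300, 308) [207, 154, 125, 126, 125, 126, 128, 126, 125, 125, 124, 124, 124, 124, 124, 124, 124, 122, 119, 121, 123, 124, 123, 123, 123, 123, 123, 123, 123, 123, 123, 121, 119, 123, 128, 74, 32, 31, 35, 48, 54, 54, 54, 53, 53, 53, 53, 53, 53, 53, 52, 52, 52, 52, 52, 52, 52, 51, 52, 52, 52, 51, 51, 51, 51, 51, 51, 51, 50, 50, 55, 83, 89, 91, 91, 105, 123, 137, 140, 141, 144, 144, 144, 144, 143]
(319, 322) [215, 215, 215, 215, 215, 215, 215, 215, 215, 215, 215, 214, 215, 215, 215, 216, 216, 216, 216, 220, 158, 122, 125, 125, 125, 125, 125, 126, 126, 126, 125, 126, 124, 124, 128, 75, 33, 32, 38, 47, 53, 53, 53, 53, 53, 53, 52, 52, 52, 52, 52, 51, 51, 52, 51, 52, 51, 51, 51, 51, 51, 52, 51, 51, 50, 50, 50, 50, 50, 49, 55, 80, 88, 84, 82, 88, 118, 135, 137, 139, 141, 142, 141, 141, 141]
[ 0.003  -0.0148  0.0225] [ 1.5 -5.1  4.1] 6.95
```

View pics/w5.png

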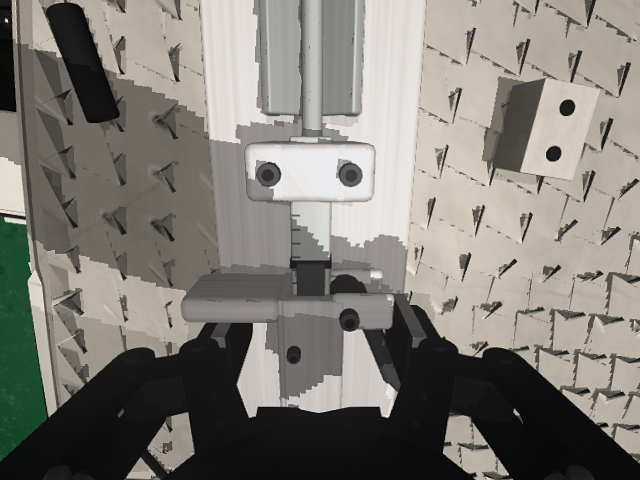

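The index edge is still on the mark with the lever barely touched. The right finger is at the level of the yoke's side (393,310). The yoke's rear face (−64) is 2 mm behind the lug face (−62), so the lever finger would run into the yoke on closing. I'll yaw the tool slightly so the lever finger trails the lug finger, and re-centre to x≈5.

```bash
python3 nudge.py '[[-0.0015,0.0008,0,0.04],[-0.001,0.0008,0,0.04],[0,0,0,0],[0,0,0,0]]' 0.06
python3 - <<'E'
from cell import r, job, sensors, capture
from h import *
c=capture("wrist");g=cv2.cvtColor(c["color"],cv2.COLOR_BGR2GRAY);cv2.imwrite("pics/w6.png",c["color"])
E=np.linalg.inv(c["extrinsics"])
def pix(x,y,z):
    p=o+x*xh+y*yh+np.array([0,0,z]);q,_=cv2.projectPoints(p[None],cv2.Rodrigues(E[:3,:3])[0],E[:3,3],np.array(c["mtx"]),np.array([c["k1"],0,0,0.]));return q[0,0]
# sample along jig y on bar top (x=0 and x=+-6)
for x in(-.0065,-.0003,.006):
    ys=np.arange(.008,.024,.0005);v=[int(cv2.getRectSubPix(g,(1,1),tuple(map(float,pix(x,y,.051))))[0,0]) for y in ys]
    print(x,[(round(1000*y,1),k) for y,k in zip(ys,v)])
s=sensors.state();print(jig(s["position"]),np.round(s["ft_force"],1),s["time"],s["gripper_force"])
E
```

```text
time: 7.35
position: [0.5263, -0.0546, 0.022]
orientation: [-2.146, -2.294, 0.005]
ft_force: [-1.3, -6.2, 3.2]
grip_width: 0.06
gripper_force: 3.0
-0.0065 [(np.float64(8.0), 102), (np.float64(8.5), 100), (np.float64(9.0), 89), (np.float64(9.5), 58), (np.float64(10.0), 77), (np.float64(10.5), 102), (np.float64(11.0), 101), (np.float64(11.5), 102), (np.float64(12.0), 100), (np.float64(12.5), 101), (np.float64(13.0), 100), (np.float64(13.5), 100), (np.float64(14.0), 93), (np.float64(14.5), 65), (np.float64(15.0), 63), (np.float64(15.5), 38), (np.float64(16.0), 28), (np.float64(16.5), 29), (np.float64(17.0), 29), (np.float64(17.5), 29), (np.float64(18.0), 29), (np.float64(18.5), 70), (np.float64(19.0), 98), (np.float64(19.5), 55), (np.float64(20.0), 79), (np.float64(20.5), 100), (np.float64(21.0), 100), (np.float64(21.5), 100), (np.float64(22.0), 100), (np.float64(22.5), 100), (np.float64(23.0), 101), (np.float64(23.5), 100)]
-0.0003 [(np.float64(8.0), 50), (np.float64(8.5), 50), (np.float64(9.0), 50), (np.float64(9.5), 51), (np.float64(10.0), 50), (np.float64(10.5), 51), (np.float64(11.
[... 781 characters left out ...]
64(11.0), 118), (np.float64(11.5), 119), (np.float64(12.0), 119), (np.float64(12.5), 119), (np.float64(13.0), 120), (np.float64(13.5), 119), (np.float64(14.0), 118), (np.float64(14.5), 119), (np.float64(15.0), 100), (np.float64(15.5), 40), (np.float64(16.0), 31), (np.float64(16.5), 33), (np.float64(17.0), 33), (np.float64(17.5), 36), (np.float64(18.0), 48), (np.float64(18.5), 117), (np.float64(19.0), 184), (np.float64(19.5), 173), (np.float64(20.0), 165), (np.float64(20.5), 157), (np.float64(21.0), 149), (np.float64(21.5), 162), (np.float64(22.0), 207), (np.float64(22.5), 204), (np.float64(23.0), 203), (np.float64(23.5), 202)]
[ 0.0029 -0.0173  0.022 ] [-2.  -6.6  3.4] 7.4 2.9836243849615585
```

View pics/w6.png

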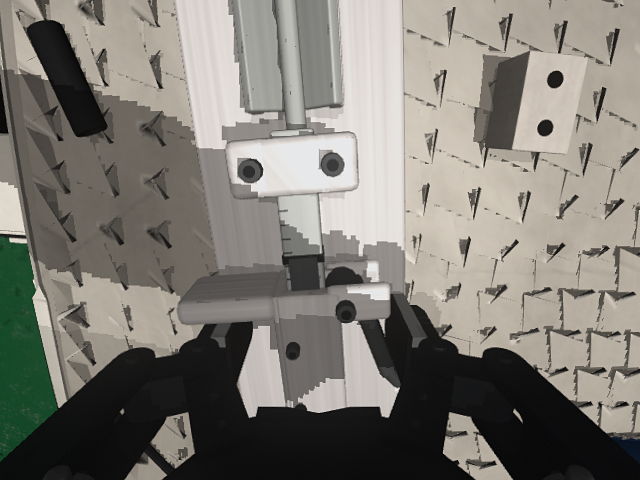

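The mark spans jig y 15.3–18.4 and the index edge is at about 17.8, so +0.9 mm, good. The lever finger now trails just behind the yoke (389,300). I'll close further in small stages, watching for drag.

```bash
cat > m3.py <<'E'
from cell import r, job, sensors, capture
from h import *
c=capture("wrist");g=cv2.cvtColor(c["color"],cv2.COLOR_BGR2GRAY);cv2.imwrite("pics/last.png",c["color"])
E=np.linalg.inv(c["extrinsics"])
def prof(x,ys,z):
    P=np.array([o+x*xh+y*yh+np.array([0,0,z]) for y in ys])
    q,_=cv2.projectPoints(P,cv2.Rodrigues(E[:3,:3])[0],E[:3,3],np.array(c["mtx"]),np.array([c["k1"],0,0,0.]))
    return [int(cv2.getRectSubPix(g,(1,1),tuple(map(float,p[0])))[0,0]) for p in q]
ys=np.arange(.011,.0225,.0005)
print("y   ",(ys*1000).round(1).tolist())
for n,x,z in(("mark ",-.0065,.051),("index",-.0003,.053),("mark+",.006,.051)): print(n,prof(x,ys,z))
s=sensors.state();print(jig(s["position"]),"f jig",np.round([s["ft_force"]@xh,s["ft_force"]@yh],1),s["time"],s["gripper_force"])
E
python3 nudge.py '[[0,0.001,0,0],[0,0,0,0],[0,0,0,0]]' 0.052 40; python3 m3.py
```

```text
time: 7.7
position: [0.528, -0.0544, 0.0221]
orientation: [-2.146, -2.294, 0.003]
ft_force: [-0.8, -4.9, 2.7]
grip_width: 0.0523
gripper_force: 3.0
y    [11.0, 11.5, 12.0, 12.5, 13.0, 13.5, 14.0, 14.5, 15.0, 15.5, 16.0, 16.5, 17.0, 17.5, 18.0, 18.5, 19.0, 19.5, 20.0, 20.5, 21.0, 21.5, 22.0]
mark  [100, 101, 102, 100, 100, 101, 93, 66, 76, 31, 28, 29, 30, 29, 31, 64, 100, 63, 79, 102, 99, 101, 102]
index [51, 51, 51, 51, 52, 51, 51, 51, 52, 52, 52, 53, 53, 49, 36, 31, 60, 124, 121, 121, 120, 121, 120]
mark+ [118, 119, 119, 119, 119, 121, 121, 122, 99, 43, 32, 34, 33, 34, 37, 97, 122, 125, 164, 172, 162, 164, 206]
[ 0.0046 -0.0173  0.0221] f jig [-1.4 -4.5] 7.75 3.0258761148434132
```

```bash
python3 nudge.py '[[0,0,0,0],[0,0,0,0],[0,0,0,0]]' 0.045 40; python3 m3.py
```

```text
time: 8.05
position: [0.529, -0.0545, 0.0224]
orientation: [2.146, 2.293, -0.001]
ft_force: [0.8, -5.8, 2.1]
grip_width: 0.0446
gripper_force: 3.3
y    [11.0, 11.5, 12.0, 12.5, 13.0, 13.5, 14.0, 14.5, 15.0, 15.5, 16.0, 16.5, 17.0, 17.5, 18.0, 18.5, 19.0, 19.5, 20.0, 20.5, 21.0, 21.5, 22.0]
mark  [100, 102, 102, 102, 102, 103, 94, 57, 71, 40, 27, 29, 29, 29, 33, 72, 98, 68, 85, 100, 101, 101, 100]
index [51, 51, 51, 52, 51, 52, 51, 52, 52, 53, 53, 53, 50, 35, 31, 29, 57, 114, 121, 121, 121, 121, 122]
mark+ [120, 120, 119, 119, 119, 119, 120, 122, 110, 39, 31, 33, 33, 33, 32, 83, 125, 122, 122, 122, 121, 122, 126]
[ 0.0056 -0.0175  0.0223] f jig [ 0.  -6.2] 8.1 3.2789598737144843
```

```bash
python3 nudge.py '[[0.0008,-0.0008,0,0],[0,0,0,0],[0,0,0,0]]' 0.040 45; python3 m3.py
```

```text
time: 8.4
position: [0.5293, -0.0547, 0.0227]
orientation: [2.144, 2.29, -0.001]
ft_force: [3.2, -7.3, 1.9]
grip_width: 0.0402
gripper_force: 4.7
y    [11.0, 11.5, 12.0, 12.5, 13.0, 13.5, 14.0, 14.5, 15.0, 15.5, 16.0, 16.5, 17.0, 17.5, 18.0, 18.5, 19.0, 19.5, 20.0, 20.5, 21.0, 21.5, 22.0]
mark  [101, 102, 102, 100, 100, 102, 98, 65, 70, 42, 28, 29, 30, 29, 26, 74, 100, 59, 82, 102, 101, 102, 101]
index [51, 51, 52, 51, 53, 52, 52, 51, 53, 53, 53, 49, 40, 33, 31, 28, 67, 124, 122, 122, 121, 121, 121]
mark+ [120, 119, 120, 120, 122, 122, 121, 121, 112, 30, 32, 33, 34, 33, 38, 86, 124, 121, 121, 122, 122, 122, 133]
[ 0.0058 -0.0178  0.0227] f jig [ 2.1 -8.3] 8.45 4.685075042070821
```

```bash
python3 nudge.py '[[0.0015,-0.0005,0,0],[0,0,0,0],[0,0,0,0]]' 0.036 45; python3 m3.py
```

```text
time: 8.75
position: [0.529, -0.0549, 0.0229]
orientation: [2.143, 2.288, -0.006]
ft_force: [1.0, -12.2, 0.9]
grip_width: 0.0361
gripper_force: 8.3
y    [11.0, 11.5, 12.0, 12.5, 13.0, 13.5, 14.0, 14.5, 15.0, 15.5, 16.0, 16.5, 17.0, 17.5, 18.0, 18.5, 19.0, 19.5, 20.0, 20.5, 21.0, 21.5, 22.0]
mark  [102, 103, 102, 101, 102, 102, 96, 64, 72, 42, 28, 29, 29, 30, 31, 68, 98, 65, 86, 102, 102, 101, 101]
index [51, 51, 51, 52, 52, 52, 51, 52, 52, 52, 51, 43, 35, 31, 31, 29, 64, 116, 121, 121, 122, 121, 122]
mark+ [120, 120, 121, 120, 120, 120, 120, 121, 109, 38, 32, 33, 34, 33, 35, 86, 124, 122, 122, 123, 123, 122, 129]
[ 0.0055 -0.0179  0.0229] f jig [  1.1 -12. ] 8.8 8.332140723941848
```

```bash
python3 nudge.py '[[0.002,-0.0003,0,0],[0.001,0,0,0],[0,0,0,0]]' 0.033 50; python3 m3.py
```

```text
time: 9.1
position: [0.5282, -0.0536, 0.0233]
orientation: [2.141, 2.286, -0.011]
ft_force: [0.1, -16.8, 3.7]
grip_width: 0.0339
gripper_force: 43.4
y    [11.0, 11.5, 12.0, 12.5, 13.0, 13.5, 14.0, 14.5, 15.0, 15.5, 16.0, 16.5, 17.0, 17.5, 18.0, 18.5, 19.0, 19.5, 20.0, 20.5, 21.0, 21.5, 22.0]
mark  [102, 103, 101, 102, 102, 102, 94, 69, 73, 29, 28, 28, 29, 29, 33, 69, 99, 69, 85, 102, 102, 100, 100]
index [51, 51, 52, 51, 52, 52, 51, 53, 52, 53, 53, 52, 53, 51, 42, 35, 61, 117, 122, 121, 121, 121, 121]
mark+ [119, 119, 118, 118, 118, 119, 120, 121, 98, 43, 31, 33, 32, 32, 34, 91, 124, 122, 122, 121, 121, 122, 128]
[ 0.0049 -0.0165  0.0232] f jig [ -2.  -16.3] 9.15 43.35885678883642
```

```bash
python3 nudge.py '[[0,0,0,0],[0,0,0,0],[0,0,0,0],[0,0,0,0],[0,0,0,0],[0,0,0,0]]' 0.025 60; python3 m3.py; cp pics/last.png pics/w7.png
```

```text
time: 9.75
position: [0.5278, -0.0511, 0.0233]
orientation: [2.143, 2.29, -0.005]
ft_force: [-1.6, -9.8, 6.0]
grip_width: 0.0333
gripper_force: 59.8
y    [11.0, 11.5, 12.0, 12.5, 13.0, 13.5, 14.0, 14.5, 15.0, 15.5, 16.0, 16.5, 17.0, 17.5, 18.0, 18.5, 19.0, 19.5, 20.0, 20.5, 21.0, 21.5, 22.0]
mark  [102, 102, 102, 100, 102, 103, 97, 64, 71, 41, 27, 27, 28, 28, 29, 69, 101, 62, 81, 101, 101, 102, 101]
index [51, 50, 51, 52, 51, 52, 51, 52, 52, 52, 52, 52, 52, 52, 53, 53, 52, 54, 51, 47, 88, 123, 120]
mark+ [118, 118, 118, 118, 118, 118, 119, 120, 112, 35, 30, 31, 31, 31, 38, 93, 122, 121, 121, 120, 121, 120, 120]
[ 0.0048 -0.0139  0.0232] f jig [-0.8 -9.8] 9.8 59.88149412616622
```

View pics/w7.png

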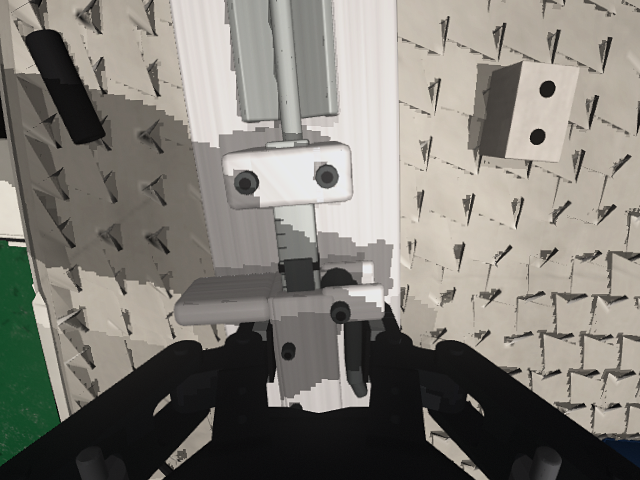

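The lever is closed, but the leg crept about 3 mm past the mark (tongue edge at jig y ≈20 against 16.9). Easing the push back.

```bash
python3 nudge.py '[[-0.0015,0,0,0],[-0.0015,0,0,0],[-0.001,0,0,0]]'; python3 m3.py
```

```text
time: 10.1
position: [0.5278, -0.0513, 0.0233]
orientation: [-2.144, -2.295, -0.006]
ft_force: [-1.0, 1.4, 3.4]
grip_width: 0.0329
gripper_force: 58.3
y    [11.0, 11.5, 12.0, 12.5, 13.0, 13.5, 14.0, 14.5, 15.0, 15.5, 16.0, 16.5, 17.0, 17.5, 18.0, 18.5, 19.0, 19.5, 20.0, 20.5, 21.0, 21.5, 22.0]
mark  [101, 102, 103, 101, 101, 103, 96, 68, 80, 33, 28, 29, 29, 29, 32, 69, 101, 71, 85, 101, 101, 101, 101]
index [51, 51, 51, 50, 52, 51, 52, 51, 52, 52, 53, 53, 52, 53, 53, 53, 54, 54, 46, 68, 116, 121, 121]
mark+ [120, 119, 119, 119, 119, 118, 119, 121, 108, 38, 31, 32, 32, 32, 36, 85, 123, 121, 122, 122, 121, 120, 127]
[ 0.0048 -0.0144  0.0231] f jig [0.3 0.5] 10.15 59.22602505885152
```

```bash
python3 nudge.py '[[-0.0015,0,0,0],[-0.0015,0,0,0],[0,0,0,0],[0,0,0,0]]'; python3 m3.py
```

```text
time: 10.55
position: [0.5281, -0.0534, 0.0233]
orientation: [-2.143, -2.295, -0.008]
ft_force: [-0.3, 3.0, 4.7]
grip_width: 0.0328
gripper_force: 58.3
y    [11.0, 11.5, 12.0, 12.5, 13.0, 13.5, 14.0, 14.5, 15.0, 15.5, 16.0, 16.5, 17.0, 17.5, 18.0, 18.5, 19.0, 19.5, 20.0, 20.5, 21.0, 21.5, 22.0]
mark  [101, 101, 101, 101, 102, 103, 98, 60, 66, 42, 28, 30, 30, 29, 29, 74, 99, 63, 83, 103, 102, 100, 101]
index [51, 52, 51, 51, 51, 51, 53, 53, 52, 53, 53, 53, 53, 52, 45, 31, 65, 125, 121, 122, 121, 121, 122]
mark+ [119, 119, 119, 119, 120, 120, 122, 122, 114, 37, 32, 33, 34, 33, 40, 91, 123, 132, 180, 181, 173, 175, 205]
[ 0.0048 -0.0165  0.0231] f jig [1.5 2.6] 10.6 58.74001618936745
```

```bash
python3 nudge.py '[[-0.0004,0,0,0],[0,0,0,0],[0,0,0,0],[0,0,0,0]]'; python3 m3.py
cat > lev.py <<'E'
from m3 import *
L=0.001
xs=np.arange(.008,.034,.001);print("x",(xs*1000).round().astype(int).tolist())
for y in np.arange(-.045,-.012,.005):
    P=np.array([o+x*xh+y*yh+np.array([0,0,.053]) for x in xs])
    q,_=cv2.projectPoints(P,cv2.Rodrigues(E[:3,:3])[0],E[:3,3],np.array(c["mtx"]),np.array([c["k1"],0,0,0.]))
    print(round(y,3),q[0,0].astype(int).tolist(),[int(cv2.getRectSubPix(g,(1,1),tuple(map(float,p[0])))[0,0]) for p in q])
E
python3 lev.py
```

```text
time: 11.0
position: [0.5283, -0.0549, 0.0232]
orientation: [2.144, 2.296, 0.005]
ft_force: [1.5, -1.5, 2.9]
grip_width: 0.0335
gripper_force: 58.7
y    [11.0, 11.5, 12.0, 12.5, 13.0, 13.5, 14.0, 14.5, 15.0, 15.5, 16.0, 16.5, 17.0, 17.5, 18.0, 18.5, 19.0, 19.5, 20.0, 20.5, 21.0, 21.5, 22.0]
mark  [100, 101, 102, 101, 101, 102, 93, 65, 75, 32, 28, 29, 30, 30, 33, 69, 100, 68, 78, 103, 101, 101, 101]
index [52, 51, 51, 51, 52, 52, 52, 52, 52, 53, 52, 46, 36, 31, 32, 32, 65, 126, 122, 122, 122, 122, 121]
mark+ [119, 120, 120, 121, 121, 120, 120, 122, 102, 45, 32, 34, 35, 35, 34, 93, 123, 122, 152, 160, 152, 155, 203]
[ 0.0048 -0.018   0.0232] f jig [-1.8  0.6] 11.05 59.89672142171912
y    [11.0, 11.5, 12.0, 12.5, 13.0, 13.5, 14.0, 14.5, 15.0, 15.5, 16.0, 16.5, 17.0, 17.5, 18.0, 18.5, 19.0, 19.5, 20.0, 20.5, 21.0, 21.5, 22.0]
mark  [101, 102, 102, 101, 100, 103, 93, 65, 72, 44, 28, 30, 30, 30, 30, 72, 100, 57, 78, 102, 100, 101, 102]
index [51, 52, 52, 52, 52, 52, 52, 53, 52, 53, 51, 43, 33, 31, 32, 29, 64, 125, 121, 121, 121, 121, 122]
mark+ [120, 120, 122, 121, 120, 120, 120, 120, 108,
[... 448 characters left out ...]
63, 57, 52, 201, 63, 20, 19, 19, 18, 19, 18, 17, 18, 18]
-0.035 [330, 378] [144, 101, 101, 99, 166, 199, 188, 42, 59, 65, 66, 66, 63, 22, 23, 58, 19, 20, 20, 20, 19, 18, 19, 19, 19, 18]
-0.03 [329, 368] [106, 106, 106, 97, 176, 200, 135, 33, 37, 39, 39, 38, 48, 17, 23, 23, 19, 19, 19, 18, 20, 20, 20, 19, 20, 20]
-0.025 [328, 357] [106, 106, 106, 98, 164, 202, 92, 31, 37, 39, 39, 38, 37, 19, 22, 24, 21, 21, 22, 22, 22, 22, 22, 21, 21, 22]
-0.02 [327, 346] [106, 107, 106, 99, 166, 201, 133, 30, 37, 40, 40, 39, 39, 25, 20, 26, 24, 23, 23, 23, 24, 24, 24, 24, 29, 30]
-0.015 [326, 335] [107, 107, 106, 100, 136, 202, 183, 29, 38, 40, 40, 40, 39, 32, 22, 26, 28, 111, 88, 91, 69, 46, 25, 26, 27, 27]
```

The lever's inner edge is straight along the carriage (x≈14 over its length), so it is closed. The index edge is at −0.5 mm. Holding to check for creep.

```bash
python3 nudge.py '[[0,0,0,0],[0,0,0,0],[0,0,0,0],[0,0,0,0],[0,0,0,0],[0,0,0,0]]'; python3 m3.py;python3 nudge.py '[[0,0,0,0],[0,0,0,0],[0,0,0,0],[0,0,0,0],[0,0,0,0],[0,0,0,0],[0,0,0,0],[0,0,0,0],[0,0,0,0],[0,0,0,0]]'; python3 m3.py
```

```text
time: 11.7
position: [0.5285, -0.0559, 0.0232]
orientation: [2.144, 2.294, 0.003]
ft_force: [2.0, -1.9, 4.4]
grip_width: 0.0333
gripper_force: 59.3
y    [11.0, 11.5, 12.0, 12.5, 13.0, 13.5, 14.0, 14.5, 15.0, 15.5, 16.0, 16.5, 17.0, 17.5, 18.0, 18.5, 19.0, 19.5, 20.0, 20.5, 21.0, 21.5, 22.0]
mark  [103, 103, 101, 101, 102, 101, 96, 67, 67, 44, 30, 30, 30, 31, 27, 72, 101, 61, 82, 102, 102, 102, 101]
index [51, 52, 51, 52, 52, 52, 53, 53, 53, 45, 36, 31, 32, 32, 32, 29, 70, 125, 121, 122, 121, 122, 122]
mark+ [120, 122, 121, 121, 121, 120, 120, 122, 116, 42, 33, 34, 34, 37, 48, 114, 166, 163, 202, 206, 205, 204, 204]
[ 0.0048 -0.0189  0.0233] f jig [-0.8 -1.1] 11.75 60.333453096864105
time: 12.75
position: [0.5285, -0.0564, 0.0233]
orientation: [2.144, 2.293, 0.002]
ft_force: [-1.1, -3.7, 11.1]
grip_width: 0.0333
gripper_force: 60.7
y    [11.0, 11.5, 12.0, 12.5, 13.0, 13.5, 14.0, 14.5, 15.0, 15.5, 16.0, 16.5, 17.0, 17.5, 18.0, 18.5, 19.0, 19.5, 20.0, 20.5, 21.0, 21.5, 22.0]
mark  [101, 101, 101, 100, 102, 102, 93, 54, 75, 41, 29, 30, 31, 31, 34, 67, 102, 74, 88, 104, 101, 102, 102]
index [52, 52, 52, 52, 53, 53, 53, 51, 40, 75, 78, 30, 32, 33, 32, 33, 66, 122, 122, 122, 121, 122, 123]
mark+ [121, 120, 119, 119, 120, 121, 121, 123, 114, 50, 33, 34, 35, 35, 38, 149, 213, 193, 176, 205, 204, 203, 203]
[ 0.0048 -0.0194  0.0232] f jig [ 1.  -4.3] 12.8 59.77834550460102
```

```bash
python3 nudge.py '[[0.002,0,0,0],[0,0,0,0],[0,0,0,0],[0,0,0,0],[0,0,0,0],[0,0,0,0],[0,0,0,0],[0,0,0,0],[0,0,0,0],[0,0,0,0]]'; python3 m3.py;python3 nudge.py '[[0,0,0,0],[0,0,0,0],[0,0,0,0],[0,0,0,0],[0,0,0,0],[0,0,0,0],[0,0,0,0],[0,0,0,0],[0,0,0,0],[0,0,0,0],[0,0,0,0],[0,0,0,0]]'; python3 m3.py
```

```text
time: 13.8
position: [0.5284, -0.0551, 0.0232]
orientation: [2.143, 2.292, -0.0]
ft_force: [2.2, -5.3, 3.6]
grip_width: 0.0332
gripper_force: 60.5
y    [11.0, 11.5, 12.0, 12.5, 13.0, 13.5, 14.0, 14.5, 15.0, 15.5, 16.0, 16.5, 17.0, 17.5, 18.0, 18.5, 19.0, 19.5, 20.0, 20.5, 21.0, 21.5, 22.0]
mark  [102, 103, 103, 100, 102, 102, 92, 69, 79, 30, 28, 30, 30, 29, 35, 74, 99, 65, 80, 101, 101, 101, 100]
index [51, 51, 52, 52, 52, 51, 52, 52, 53, 53, 50, 40, 36, 31, 31, 30, 61, 126, 121, 120, 121, 122, 122]
mark+ [120, 120, 121, 120, 120, 120, 120, 122, 102, 44, 32, 33, 34, 34, 36, 96, 123, 122, 143, 145, 141, 150, 205]
[ 0.0048 -0.018   0.0233] f jig [-1.7 -5.7] 13.85 61.485098282646504
time: 15.05
position: [0.5283, -0.0547, 0.0233]
orientation: [2.144, 2.293, 0.001]
ft_force: [0.7, -4.8, 2.0]
grip_width: 0.0332
gripper_force: 60.0
y    [11.0, 11.5, 12.0, 12.5, 13.0, 13.5, 14.0, 14.5, 15.0, 15.5, 16.0, 16.5, 17.0, 17.5, 18.0, 18.5, 19.0, 19.5, 20.0, 20.5, 21.0, 21.5, 22.0]
mark  [101, 102, 102, 101, 100, 102, 95, 70, 78, 34, 28, 30, 29, 29, 31, 65, 100, 64, 79, 102, 101, 101, 103]
index [51, 50, 52, 51, 52, 51, 52, 52, 52, 52, 53, 50, 39, 32, 32, 31, 62, 125, 122, 121, 121, 121, 121]
mark+ [119, 120, 121, 121, 120, 120, 120, 122, 106, 50, 33, 34, 34, 33, 38, 97, 122, 123, 147, 151, 143, 152, 205]
[ 0.0048 -0.0177  0.0232] f jig [-0.5 -4.1] 15.1 61.62267526000505
```

Settled: the index is at −0.2 mm, the leg is at rest, the lever is closed and the squeeze is 60 N. Handing in.

```bash
python3 -c "
from cell import r, job, sensors, capture
print(job.close_job())"
```

```text
the job is handed in; nothing more can be done
None
```

I set the stop, closed the lever and handed the job in at about 15 s. By my camera measurements the index edge sat about 0.2 mm from the mark's centre with the gripper squeezing at 60 N; after the lever closed, the leg crept about 3 mm past the mark, then about 2 mm short, before I corrected it, and no verdict came back.

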